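Find and press the concealed catch of a walnut candle box

TASK

The walnut box on the table hides a drawer of party candles, and one of the eight identical wooden tiles set flush in its top is the concealed catch, while the other seven are solid. With your fingertips feel across the tiles until you find the one that gives, press it right in so that the drawer springs open by itself, then take your hand away. Do not touch the drawer, and leave everything else on the table where it stands.

Things in the scene. Friction and masses are not known exactly. Their poses are not given: they have to be found in the camera images.
- box: Dark walnut box, 132 (its x) by 228 (its y) by 70 mm high, fixed to the table. Origin: centre of its underside; z up; the drawer is in its -x side, which faces roughly to the robot. Its flat top, 70 mm above the origin, holds eight flush tiles of paler wood, 46 mm square with 2 mm dark gaps between them, in two rows of four: centres at x = -24 and +24 mm, y = -72, -24, +24 and +72 mm in this frame. All look alike. Seven are rigid; one, a different one each time, is the catch.
- catch (a joint): How far the catch tile is pressed in (m): 0 flush with the top, 0.006 fully in against its stop. A spring pushes it back: it starts to give at about 2 N and takes about 4 N fully in, 5 N at most with the latch's rub. The latch lets go of the drawer at about 0.004; the tile comes back flush when released, and the drawer stays open.
- drawer_slide (a joint): How far the drawer is out (m) along the box's -x: 0 shut and latched, 0.042 fully sprung out. Once the catch is pressed its own spring drives it out in under half a second.
- drawer: The drawer: a walnut front panel, 206 mm wide, 49 mm high, 10 mm thick, on a wooden tray. The origin coincides with the box's origin when the drawer is shut (the outer face lies 66 mm to -x of it, the panel 7 to 56 mm above it). Not to be touched.
- votive: Bystander: loose cobalt-blue glass votive cup, 68 mm across, 62 mm high, beside one end of the box. Origin: centre of its underside.
- holder: Bystander: loose white porcelain candle holder, 72 mm across, 56 mm high, beside the other end of the box. Origin: centre of its underside.
- tying_tool: Bystander: loose orange plastic balloon tying tool with a forked end, 109 mm long, 30 mm wide, 12 mm thick, lying beyond the box. Origin on its underside, about the middle of its length; fork along its +x.
- tealight: Bystander: loose tealight in an aluminium cup, 38 mm across, 23 mm high with the wick, beyond the box. Origin: centre of its underside.
- jar: Bystander: loose amber glass jar, 56 mm across, 75 mm high, standing in the aluminium tray (260 by 140 by 22 mm) to the robot's right. Origin: centre of its underside.
- tub_lid (a joint): Bystander: hinged lid of the red plastic tub (200 by 140 by about 106 mm, with a small knob on top) to the robot's left; 0 shut, grows as it opens (rad).
Things that resemble listed ones, but are neither listed nor needed, are in the scene too. There is more than one size of the part that bears tub_lid; the job needs the larger.

How it is judged:
On the way:
1. the concealed catch is pressed in (value of joint catch above 0.004 m), for 0.04 s.
At the end, for the whole second after the job is handed in: The drawer is sprung out by more than 36 mm and at rest, the catch tile is back within 1.5 mm of flush, the tub's lid is shut, and each loose bystander is within 12 mm of where it stood (value of joint drawer_slide above 0.036 m and velocity of joint drawer_slide below 0.01 m/s and value of joint catch below 0.0015 m and value of joint tub_lid below 0.1 rad and distance of each of votive, holder, tying_tool, tealight, jar from where it was at the start of the episode below 0.012 m); the robot touches nothing.
It fails at once if a loose bystander is lifted, carried or moved by more than 12 mm (distance of any of votive, holder, tying_tool, tealight, jar from where it was at the start of the episode above 0.012 m).
It fails at once if the tub's lid is opened by more than 0.1 rad (value of joint tub_lid above 0.1 rad).
It fails at once if the drawer is pulled, pinched or held by the robot (more than 2 N on the drawer) (contact force between any of the fingers, the arm and drawer above 2 N).
It also fails if it takes over 54 s, if anything falls off the work surface, if the arm or the gripper's body presses on something with over 40 N, if the wrist force passes 120 N, or if a joint passes its speed limit or range.

ROBOT

A 6-joint arm with a two-finger parallel gripper is mounted at the origin on the work surface. World frame = base frame: x ahead of the robot, y to its left, z up, the work surface at z = 0. Lengths are in m, angles in rad, forces in N, time in s.
With the tool pointing down it reaches from about 0.25 to 0.725 m from the base axis. Payload 9.7 kg.
Tool frame: the origin (TCP) lies on the centre line of the jaws, within the pads' length; the fingertips stand 8 mm ahead of it and the grasp point (between the pads) lies 11 mm behind it; z points along the fingers, y is the direction in which the jaws open and shut (so a half turn about z gives the same grasp; the last joint's range is limited). The gripper opens to 85 mm and grips with 20 to 120 N. Pads are 22 mm wide; open, the fingers measure 114 mm over their backs; the gripper's body (76 mm by 85 mm) begins 54 mm behind the grasp point. The pads swing forward as they close: fully open they stand 13 mm farther back than shut.
Start: joints at [1.307, 0.087, 0.176, 1.66, 0, 1.571], TCP at [0.143, 0.531, 0.239] pointing down, gripper open.
Joint ranges: [-3.13, 3.13], [-0.85, 1.81], [-1.15, 1.24], [-2.2, 2.28], [-1.44, 1.52], [-3.14, 3.14]. Speed limits (rad/s): [2.22, 2.22, 2.57, 3.14, 3.14, 3.14].

INTERFACE

Orientations are given as a unit quaternion [x, y, z, w].
In Python, from bench import ctrl gives the robot as it stands. The module is installed in compiled form; this text tells all that it offers.
- The arm moves only by the tool move_arm, never from a script. Its argument "motion" is a list of rows, each an object of numbers: "gripper": the opening, from 0 (shut) to 1 (fully open); "tx", "ty", "tz": the shift along the tool's x, y, z as a fraction of full scale; "ax", "ay", "az": the turn, a rotation vector about the tool's x, y, z as a fraction of full scale. In form: [{"gripper": .., "tx": .., "ty": .., "tz": .., "ax": .., "ay": .., "az": ..}, ...]. A call has 1 to 12 rows; each row shifts and turns the pose as measured when the row begins, along the tool's axes as they then stand; what a row does not reach is not made up. Full scale, the value 1, is 0.03 m for a shift and 0.12 rad for a turn. A row lasts 1/12 s, in which the tool goes at most 41.7 mm and 7.16 degrees, less where a joint would pass 70% of its speed; a pose out of reach is approached as far as the arm can. A call with a number of a shift or a turn outside -1 to 1 is refused whole. A call with a gripper value outside its range is refused whole. The fingers move at their own pace and stop on an object; the grip force is fixed at half the most. Time passes only in rows, so rows that do not move let the fingers close. It gives the time, the measured TCP pose, the force and the opening at its end, in the units of the state.
- ctrl.get_state(): the state, without advancing time (a new reading comes with each control period).
- ctrl.get_image(name): name is "side" or "top"; returns a dict with "color" (420x560x3 uint8, red, green, blue), "depth" (420x560 float32, m along the optical axis (not along the pixel's ray), 0 where there is no reading), "vertical_fov" (degrees; the focal length in pixels is half the picture's height over the tangent of half this angle, whatever the lens; pixels are square), "cx", "cy" (the principal point, pixels), "xyz" and "orientation" of the camera in the world. Camera axes: x right, y down, z forward; pixel columns grow to the right and rows downward; lengths in m; the calibration is good to about 2 mm. A picture is of the moment at which its call begins.
- ctrl.job_done(): hands the job in, once; it reports no verdict.
The state is a dict: "clock": time; "q": joint angles; "qvel": joint speeds; "effort": joint torques, N m; "position": TCP position; "eef_rot": TCP orientation; "contact_force": force on the tool from outside, world axes, zero at the start; "torque": the same for the moment, N m; "finger_gap": finger opening in m.
Only numpy, scipy, OpenCV 4.12 (cv2) and the standard library are available. Lean on these libraries where they do the work, as an engineer would, in place of code of your own. Each camera call takes 0.05 s, during which the arm holds its last target.

## Working session

There is one attempt and no reset: what is moved stays moved. The work goes in short steps, Python scripts to look and compute and a tool call to move; the robot and the scene stay as the last step left them, time stands still between calls to the robot, and variables do not carry over. Pictures are saved under pics/ and viewed, and the job is handed in when it is done.

Besides the shell and the picture viewer there is one more tool, called after "Call:" in YAML: its name, and indented under it one key for each argument. move_arm: Moves the arm, as the interface text tells. Shift numbers are shares of 0.03 m and turn numbers shares of 0.12 rad, none past 1 either way. Its arguments: {"type":"object","properties":{"motion":{"type":"array"}},"required":["motion"]}

```bash
mkdir -p pics; python3 - <<'E'
from bench import ctrl
import cv2,pickle
s=ctrl.get_state();print(s)
d={}
for n in("side","top"):
    im=ctrl.get_image(n);d[n]=im
    cv2.imwrite(f"pics/{n}0.png",cv2.cvtColor(im["color"],cv2.COLOR_RGB2BGR))
    print(n,im["vertical_fov"],im["cx"],im["cy"],im["xyz"],im["orientation"])
pickle.dump(d,open("im0.pkl","wb"))
E
```

```text
{'clock': 0.0, 'q': array([ 1.30701925e+00,  8.74428374e-02,  1.75107656e-01,  1.65976631e+00,
       -1.40209040e-05,  1.57082149e+00]), 'qvel': array([-0.00094239, -0.00024336, -0.00156077, -0.00247459,  0.00117232,
        0.00093622]), 'effort': array([ 2.57575475e-04, -5.20387316e+01,  4.64804614e+01,  1.61174114e-02,
        4.48081209e-05,  5.13995246e-06]), 'position': array([0.1433486 , 0.53076824, 0.23857894]), 'eef_rot': array([ 1.31518954e-01,  9.91313441e-01, -6.47838496e-04, -7.88612045e-05]), 'contact_force': array([-0.59830743,  0.60876037, -0.07734118]), 'torque': array([-0.02395066, -0.00337628,  0.00114915]), 'finger_gap': 0.085220085327769}
side 56.23761602827958 277.9035438785196 211.49280666402933 [-0.12793757 -0.67896599  0.83972219] [ 0.83008237 -0.32902405  0.17481466 -0.41490514]
top 54.689709070915804 272.4377921708918 212.24337806788503 [0.39017987 0.02559393 1.44983899] [ 0.71072776 -0.7002956   0.0475845  -0.04677433]
```

View pics/top0.png

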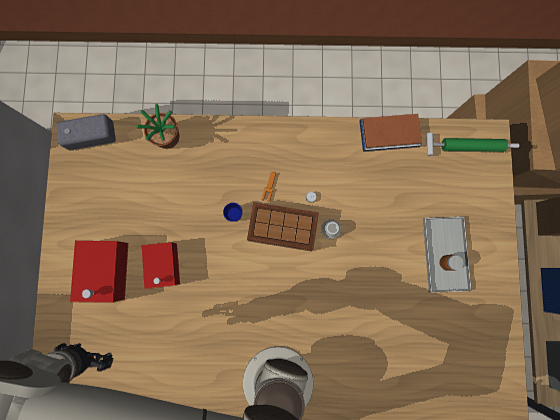

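View pics/side0.png

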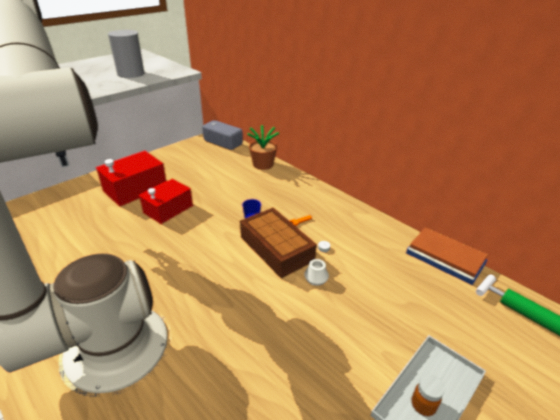

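```bash
cat > h.py <<'E'
import numpy as np
from scipy.spatial.transform import Rotation as R
def cloud(im):
    d=im["depth"];H,W=d.shape
    f=H/2/np.tan(np.radians(im["vertical_fov"])/2)
    v,u=np.mgrid[:H,:W]
    p=np.stack([(u-im["cx"])/f*d,(v-im["cy"])/f*d,d],-1)
    return p@R.from_quat(im["orientation"]).as_matrix().T+im["xyz"]
E
python3 - <<'E'
import pickle,cv2,numpy as np
from h import *
d=pickle.load(open("im0.pkl","rb"));im=d["top"]
c=cloud(im)
crop=im["color"][165:260,210:350]
cv2.imwrite("pics/crop0.png",cv2.cvtColor(cv2.resize(crop,None,fx=5.5,fy=5.5,interpolation=cv2.INTER_CUBIC),cv2.COLOR_RGB2BGR))
P=c[165:260,210:350]
for n in("top","side"):
    C=cloud(d[n]); m=(abs(C[...,2]-.07)<.012)&(abs(C[...,0]-.47)<.12)&(abs(C[...,1]-0)<.16)
    v,u=np.nonzero(m)
    l,lab,st,cen=cv2.connectedComponentsWithStats(m.astype(np.uint8))
    k=1+np.argmax(st[1:,4]);q=C[lab==k];print(n,st[k],np.median(q[:,2]))
    print(cv2.minAreaRect((q[:,:2]*1000).astype(np.float32)), q.mean(0))
for (u,v) in [(232,212),(332,229),(312,197),(270,186)]: print(u,v,c[v,u])
print(c[350,150])
E
```

```text
top [ 247  208   72   43 2312] 0.06977137868259631
((529.2041625976562, -10.09625244140625), (228.1642303466797, 132.6416473388672), 81.927978515625) [ 0.52501336 -0.01346898  0.06963028]
side [ 239  209   78   55 2178] 0.06912219837475869
((525.5513916015625, -7.4081268310546875), (232.62367248535156, 136.4097900390625), 81.78822326660156) [ 0.5174333  -0.01962396  0.06873383]
232 212 [0.58263335 0.17022969 0.00777983]
332 229 [ 0.52464037 -0.18438053  0.0308781 ]
312 197 [ 0.63896448 -0.11491425  0.02196893]
270 186 [0.67849018 0.03554025 0.01270974]
[ 1.00053246e-01  4.40001423e-01 -4.02463384e-04]
```

View pics/crop0.png

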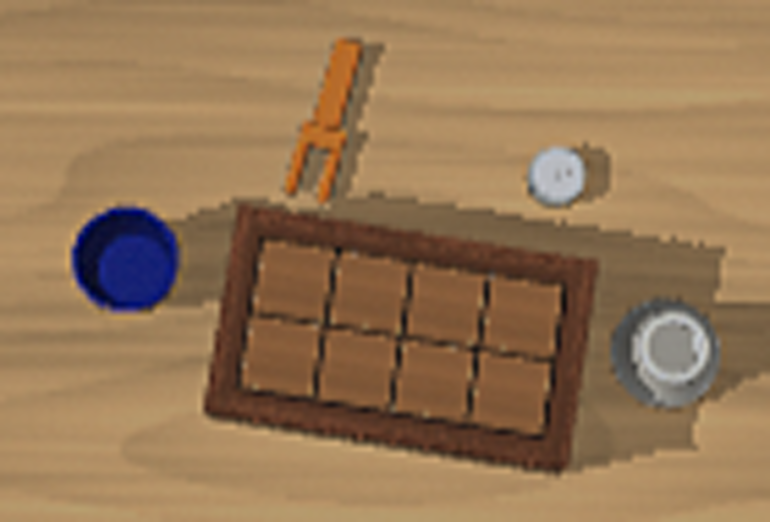

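Call:
move_arm:
  motion:
    - {"gripper": 0,"az": -1}
    - {"gripper": 0,"tx": -0.95,"ty": -0.9}
    - {"gripper": 0,"tx": -0.95,"ty": -0.9}
    - {"gripper": 0,"tx": -0.95,"ty": -0.9}
    - {"gripper": 0,"tx": -0.95,"ty": -0.9}
    - {"gripper": 0,"tx": -0.95,"ty": -0.9}
    - {"gripper": 0,"tx": -0.95,"ty": -0.9}
    - {"gripper": 0,"tx": -0.95,"ty": -0.9}

```text
$.motion[0]: bad value
```

```bash
cat >> h.py <<'E'
C=np.array([.5275,-.009]);yaw=np.radians(-8.1)
def rep():
    from bench import ctrl
    s=ctrl.get_state();p=s["position"];r=R.from_quat(s["eef_rot"])
    c,q=np.cos(yaw),np.sin(yaw)
    b=np.array([[c,q],[-q,c]])@(p[:2]-C)
    M=r.as_matrix()
    print(round(s["clock"],2),"box mm",(b*1000).round(1),"z",round(p[2]*1000,1),"F",s["contact_force"].round(1),"gap",round(s["finger_gap"],4),"ty angle",np.degrees(np.arctan2(M[1,1],M[0,1])).round(2),"tz",M[:,2].round(3))
E
python3 -c "from h import *;rep()"
```

```text
0.1 box mm [-456.4  480.3] z 238.7 F [-0. -0. -0.] gap 0.0852 ty angle 74.89 tz [-0.    -0.001 -1.   ]
```

Call:
move_arm:
  motion:
    - {"gripper": 0,"tx": 0,"ty": 0,"tz": 0,"ax": 0,"ay": 0,"az": -1}
    - {"gripper": 0,"tx": -0.95,"ty": -0.9,"tz": 0,"ax": 0,"ay": 0,"az": 0}
    - {"gripper": 0,"tx": -0.95,"ty": -0.9,"tz": 0,"ax": 0,"ay": 0,"az": 0}
    - {"gripper": 0,"tx": -0.95,"ty": -0.9,"tz": 0,"ax": 0,"ay": 0,"az": 0}
    - {"gripper": 0,"tx": -0.95,"ty": -0.9,"tz": 0,"ax": 0,"ay": 0,"az": 0}
    - {"gripper": 0,"tx": -0.95,"ty": -0.9,"tz": 0,"ax": 0,"ay": 0,"az": 0}
    - {"gripper": 0,"tx": -0.95,"ty": -0.9,"tz": 0,"ax": 0,"ay": 0,"az": 0}
    - {"gripper": 0,"tx": -0.95,"ty": -0.9,"tz": 0,"ax": 0,"ay": 0,"az": 0}

```text
clock: 0.77
position: [0.3159, 0.3119, 0.2334]
eef_rot: [0.063, 0.998, -0.004, -0.002]
contact_force: [0.2, 0.8, -0.8]
finger_gap: -0.0003
```

```bash
python3 -c "from h import *;rep()"
```

```text
0.77 box mm [-254.7  287.9] z 233.4 F [ 0.2  0.8 -0.8] gap -0.0003 ty angle 82.8 tz [-0.004 -0.008 -1.   ]
```

Call:
move_arm:
  motion:
    - {"gripper": 0,"tx": -0.95,"ty": -0.9,"tz": 0,"ax": 0,"ay": 0,"az": 0.1}
    - {"gripper": 0,"tx": -0.95,"ty": -0.9,"tz": 0,"ax": 0,"ay": 0,"az": 0}
    - {"gripper": 0,"tx": -0.95,"ty": -0.9,"tz": 0,"ax": 0,"ay": 0,"az": 0}
    - {"gripper": 0,"tx": -0.95,"ty": -0.9,"tz": 0,"ax": 0,"ay": 0,"az": 0}
    - {"gripper": 0,"tx": -0.95,"ty": -0.9,"tz": 0,"ax": 0,"ay": 0,"az": 0}
    - {"gripper": 0,"tx": -0.95,"ty": -0.9,"tz": 0,"ax": 0,"ay": 0,"az": 0}
    - {"gripper": 0,"tx": -0.95,"ty": -0.9,"tz": 0,"ax": 0,"ay": 0,"az": 0}
    - {"gripper": 0,"tx": 0,"ty": 0,"tz": 0.7,"ax": 0,"ay": 0,"az": 0}
    - {"gripper": 0,"tx": 0,"ty": 0,"tz": 0.7,"ax": 0,"ay": 0,"az": 0}
    - {"gripper": 0,"tx": 0,"ty": 0,"tz": 0,"ax": 0,"ay": 0,"az": 0}

```text
clock: 1.6
position: [0.4972, 0.0761, 0.1888]
eef_rot: [0.074, 0.997, -0.005, -0.002]
contact_force: [-1.8, 0.4, -0.6]
finger_gap: -0.0003
```

```bash
python3 -c "from h import *;rep()"
```

```text
1.6 box mm [-42.   79.9] z 188.8 F [-1.8  0.4 -0.6] gap -0.0003 ty angle 81.52 tz [-0.005 -0.009 -1.   ]
```

Call:
move_arm:
  motion:
    - {"gripper": 0,"tx": -0.6,"ty": -0.27,"tz": 0.5,"ax": 0,"ay": 0,"az": 0}
    - {"gripper": 0,"tx": 0,"ty": 0,"tz": 0.9,"ax": 0,"ay": 0,"az": 0}
    - {"gripper": 0,"tx": 0,"ty": 0,"tz": 0.9,"ax": 0,"ay": 0,"az": 0}
    - {"gripper": 0,"tx": 0,"ty": 0,"tz": 0.4,"ax": 0,"ay": 0,"az": 0}
    - {"gripper": 0,"tx": 0,"ty": 0,"tz": 0,"ax": 0,"ay": 0,"az": 0}

```text
clock: 2.02
position: [0.5138, 0.0651, 0.108]
eef_rot: [0.073, 0.997, -0.004, -0.002]
contact_force: [-0.6, -0.5, 0.8]
finger_gap: 0.0001
```

```bash
python3 -c "from h import *;rep()"
```

```text
2.02 box mm [-24.   71.4] z 108.0 F [-0.6 -0.5  0.8] gap 0.0001 ty angle 81.57 tz [-0.004 -0.008 -1.   ]
```

Call:
move_arm:
  motion:
    - {"gripper": 0,"tx": 0,"ty": 0,"tz": 0.5,"ax": 0,"ay": 0,"az": 0}
    - {"gripper": 0,"tx": 0,"ty": 0,"tz": 0.2,"ax": 0,"ay": 0,"az": 0}
    - {"gripper": 0,"tx": 0,"ty": 0,"tz": 0.1,"ax": 0,"ay": 0,"az": 0}
    - {"gripper": 0,"tx": 0,"ty": 0,"tz": 0.0,"ax": 0,"ay": 0,"az": 0}

```text
clock: 2.35
position: [0.5144, 0.0665, 0.0882]
eef_rot: [0.072, 0.997, -0.004, -0.0]
contact_force: [-0.2, 0.1, 0.1]
finger_gap: 0.0
```

Call:
move_arm:
  motion:
    - {"gripper": 0,"tx": 0,"ty": 0,"tz": 0.06,"ax": 0,"ay": 0,"az": 0}

```text
clock: 2.43
position: [0.515, 0.0667, 0.0879]
eef_rot: [0.072, 0.997, -0.004, 0.001]
contact_force: [-0.7, -0.1, 0.5]
finger_gap: -0.0001
```

Call:
move_arm:
  motion:
    - {"gripper": 0,"tx": 0,"ty": 0,"tz": 0.06,"ax": 0,"ay": 0,"az": 0}

```text
clock: 2.52
position: [0.5154, 0.0669, 0.0872]
eef_rot: [0.072, 0.997, -0.004, 0.001]
contact_force: [0.7, -0.8, 0.0]
finger_gap: -0.0001
```

Call:
move_arm:
  motion:
    - {"gripper": 0,"tx": 0,"ty": 0,"tz": 0.06,"ax": 0,"ay": 0,"az": 0}

```text
clock: 2.6
position: [0.5159, 0.067, 0.0862]
eef_rot: [0.072, 0.997, -0.003, 0.002]
contact_force: [0.7, 0.5, 1.7]
finger_gap: 0.0
```

Call:
move_arm:
  motion:
    - {"gripper": 0,"tx": 0,"ty": 0,"tz": 0.1,"ax": 0,"ay": 0,"az": 0}
    - {"gripper": 0,"tx": 0,"ty": 0,"tz": 0.1,"ax": 0,"ay": 0,"az": 0}

```text
clock: 2.77
position: [0.5165, 0.0671, 0.0809]
eef_rot: [0.072, 0.997, -0.003, 0.003]
contact_force: [-0.4, 0.5, -0.3]
finger_gap: 0.0001
```

Call:
move_arm:
  motion:
    - {"gripper": 0,"tx": 0,"ty": 0,"tz": 0.1,"ax": 0,"ay": 0,"az": 0}
    - {"gripper": 0,"tx": 0,"ty": 0,"tz": 0.1,"ax": 0,"ay": 0,"az": 0}

```text
clock: 2.93
position: [0.5168, 0.0671, 0.0778]
eef_rot: [0.072, 0.997, -0.003, 0.004]
contact_force: [-21.7, -2.1, 54.5]
finger_gap: 0.0001
```

Call:
move_arm:
  motion:
    - {"gripper": 0,"tx": 0,"ty": 0,"tz": 0.1,"ax": 0,"ay": 0,"az": 0}
    - {"gripper": 0,"tx": 0,"ty": 0,"tz": 0.1,"ax": 0,"ay": 0,"az": 0}

```text
clock: 3.1
position: [0.5167, 0.0671, 0.0779]
eef_rot: [0.072, 0.997, -0.002, 0.006]
contact_force: [-12.7, -1.7, 25.9]
finger_gap: 0.0001
```

Call:
move_arm:
  motion:
    - {"gripper": 0,"tx": 0.05,"ty": 0,"tz": -0.35,"ax": 0,"ay": 0,"az": 0}
    - {"gripper": 0,"tx": 0,"ty": -0.8,"tz": 0,"ax": 0,"ay": 0,"az": 0}
    - {"gripper": 0,"tx": 0,"ty": -0.8,"tz": 0,"ax": 0,"ay": 0,"az": 0}
    - {"gripper": 0,"tx": 0,"ty": 0,"tz": 0,"ax": 0,"ay": 0,"az": 0}

```text
clock: 3.43
position: [0.5083, 0.0194, 0.0911]
eef_rot: [0.071, 0.997, -0.002, 0.007]
contact_force: [0.1, -0.0, -1.1]
finger_gap: 0.0
```

```bash
python3 -c "from h import *;rep()"
```

```text
3.43 box mm [-23.   25.4] z 91.1 F [ 0.1 -0.  -1.1] gap 0.0 ty angle 81.9 tz [ 0.014 -0.005 -1.   ]
```

Call:
move_arm:
  motion:
    - {"gripper": 0,"tx": 0,"ty": 0,"tz": 0.25,"ax": 0,"ay": 0.12,"az": 0}
    - {"gripper": 0,"tx": 0,"ty": 0,"tz": 0.07,"ax": 0,"ay": 0,"az": 0}
    - {"gripper": 0,"tx": 0,"ty": 0,"tz": 0.04,"ax": 0,"ay": 0,"az": 0}

```text
clock: 3.68
position: [0.5086, 0.019, 0.0797]
eef_rot: [0.072, 0.997, -0.001, -0.0]
contact_force: [0.6, 0.7, -0.0]
finger_gap: -0.0
```

Call:
move_arm:
  motion:
    - {"gripper": 0,"tx": 0,"ty": 0,"tz": 0.07,"ax": 0,"ay": 0,"az": 0}
    - {"gripper": 0,"tx": 0,"ty": 0,"tz": 0.07,"ax": 0,"ay": 0,"az": 0}

```text
clock: 3.85
position: [0.5087, 0.0194, 0.0779]
eef_rot: [0.071, 0.997, -0.002, 0.0]
contact_force: [-15.0, -5.4, 39.4]
finger_gap: -0.0001
```

Call:
move_arm:
  motion:
    - {"gripper": 0,"tx": 0,"ty": 0,"tz": 0.07,"ax": 0,"ay": 0,"az": 0}
    - {"gripper": 0,"tx": 0,"ty": 0,"tz": 0.07,"ax": 0,"ay": 0,"az": 0}

```text
clock: 4.02
position: [0.5087, 0.0194, 0.078]
eef_rot: [0.071, 0.997, -0.003, 0.001]
contact_force: [-10.2, -3.6, 21.0]
finger_gap: -0.0005
```

Rigid. Next (-24,-24).

Call:
move_arm:
  motion:
    - {"gripper": 0,"tx": 0.05,"ty": 0,"tz": -0.35,"ax": 0,"ay": 0,"az": 0}
    - {"gripper": 0,"tx": 0,"ty": -0.8,"tz": 0,"ax": 0,"ay": 0,"az": 0}
    - {"gripper": 0,"tx": 0,"ty": -0.8,"tz": 0,"ax": 0,"ay": 0,"az": 0}
    - {"gripper": 0,"tx": 0,"ty": 0,"tz": 0.15,"ax": 0,"ay": 0,"az": 0}
    - {"gripper": 0,"tx": 0,"ty": 0,"tz": 0.05,"ax": 0,"ay": 0,"az": 0}

```text
clock: 4.43
position: [0.5011, -0.0263, 0.0846]
eef_rot: [0.068, 0.998, -0.003, 0.002]
contact_force: [-0.3, 0.5, -0.4]
finger_gap: -0.0
```

```bash
python3 -c "from h import *;rep()"
```

```text
4.43 box mm [-23.7 -20.9] z 84.6 F [-0.3  0.5 -0.4] gap -0.0 ty angle 82.16 tz [ 0.004 -0.006 -1.   ]
```

Call:
move_arm:
  motion:
    - {"gripper": 0,"tx": 0,"ty": -0.1,"tz": 0.12,"ax": 0,"ay": 0,"az": 0}
    - {"gripper": 0,"tx": 0,"ty": 0,"tz": 0.07,"ax": 0,"ay": 0,"az": 0}

```text
clock: 4.6
position: [0.5008, -0.0286, 0.0785]
eef_rot: [0.068, 0.998, -0.003, 0.002]
contact_force: [0.1, -0.1, 0.5]
finger_gap: -0.0001
```

Call:
move_arm:
  motion:
    - {"gripper": 0,"tx": 0,"ty": 0,"tz": 0.07,"ax": 0,"ay": 0,"az": 0}
    - {"gripper": 0,"tx": 0,"ty": 0,"tz": 0.07,"ax": 0,"ay": 0,"az": 0}

```text
clock: 4.77
position: [0.501, -0.0282, 0.0741]
eef_rot: [0.068, 0.998, -0.004, 0.002]
contact_force: [-1.7, -2.2, 3.7]
finger_gap: -0.0
```

Call:
move_arm:
  motion:
    - {"gripper": 0,"tx": 0,"ty": 0,"tz": 0.07,"ax": 0,"ay": 0,"az": 0}
    - {"gripper": 0,"tx": 0,"ty": 0,"tz": 0.07,"ax": 0,"ay": 0,"az": 0}

```text
clock: 4.93
position: [0.5013, -0.028, 0.0716]
eef_rot: [0.067, 0.998, -0.004, 0.003]
contact_force: [-13.7, -2.6, 36.2]
finger_gap: 0.0
```

Call:
move_arm:
  motion:
    - {"gripper": 0,"tx": 0,"ty": 0,"tz": 0,"ax": 0,"ay": 0,"az": 0}
    - {"gripper": 0,"tx": 0,"ty": 0,"tz": -0.4,"ax": 0,"ay": 0,"az": 0}
    - {"gripper": 0,"tx": 0,"ty": 0,"tz": -0.8,"ax": 0,"ay": 0,"az": 0}
    - {"gripper": 0,"tx": 0,"ty": 0,"tz": -0.8,"ax": 0,"ay": 0,"az": 0}
    - {"gripper": 0,"tx": 0,"ty": 0,"tz": -0.8,"ax": 0,"ay": 0,"az": 0}
    - {"gripper": 0,"tx": 0,"ty": 0,"tz": -0.8,"ax": 0,"ay": 0,"az": 0}
    - {"gripper": 0,"tx": 0,"ty": 0,"tz": -0.8,"ax": 0,"ay": 0,"az": 0}
    - {"gripper": 0,"tx": 0,"ty": 0,"tz": -0.5,"ax": 0,"ay": 0,"az": 0}
    - {"gripper": 0,"tx": 0,"ty": 0,"tz": 0,"ax": 0,"ay": 0,"az": 0}

```text
clock: 5.68
position: [0.4991, -0.0233, 0.2275]
eef_rot: [0.065, 0.998, -0.002, 0.002]
contact_force: [1.5, 0.5, 0.3]
finger_gap: 0.0003
```

Call:
move_arm:
  motion:
    - {"gripper": 0,"tx": 0.8,"ty": 0,"tz": 0,"ax": 0,"ay": 0,"az": 0}
    - {"gripper": 0,"tx": 0.9,"ty": 0,"tz": 0,"ax": 0,"ay": 0,"az": 0}
    - {"gripper": 0,"tx": 0.9,"ty": 0,"tz": 0,"ax": 0,"ay": 0,"az": 0}
    - {"gripper": 0,"tx": 0.9,"ty": 0,"tz": 0,"ax": 0,"ay": 0,"az": 0}
    - {"gripper": 0,"tx": 0.5,"ty": 0,"tz": 0,"ax": 0,"ay": 0,"az": 0}
    - {"gripper": 0,"tx": 0,"ty": 0,"tz": 0,"ax": 0,"ay": 0,"az": 0}
    - {"gripper": 0,"tx": 0,"ty": 0,"tz": 0,"ax": 0,"ay": 0,"az": 0}

```text
clock: 6.27
position: [0.376, -0.0052, 0.2229]
eef_rot: [0.064, 0.998, -0.001, 0.0]
contact_force: [0.9, -0.6, 0.1]
finger_gap: -0.0
```

```bash
python3 - <<'E'
from h import *;rep()
from bench import ctrl
import cv2,pickle
d={}
for n,(a,b,e,f) in {"top":(140,320,190,390),"side":(170,310,190,370)}.items():
    im=ctrl.get_image(n);d[n]=im
    c=cv2.cvtColor(im["color"],cv2.COLOR_RGB2BGR)[a:b,e:f]
    cv2.imwrite(f"pics/{n}1.png",cv2.resize(c,None,fx=3.9,fy=3.3 if 0 else 3.9,interpolation=cv2.INTER_CUBIC)[:600])
pickle.dump(d,open("im1.pkl","wb"));rep()
E
```

```text
6.27 box mm [-150.6  -17.6] z 222.9 F [ 0.9 -0.6  0.1] gap -0.0 ty angle 82.61 tz [-0.    -0.002 -1.   ]
6.37 box mm [-149.9  -17.7] z 222.9 F [-1.   0.3 -0.4] gap -0.0002 ty angle 82.6 tz [-0.001 -0.002 -1.   ]
```

View pics/top1.png

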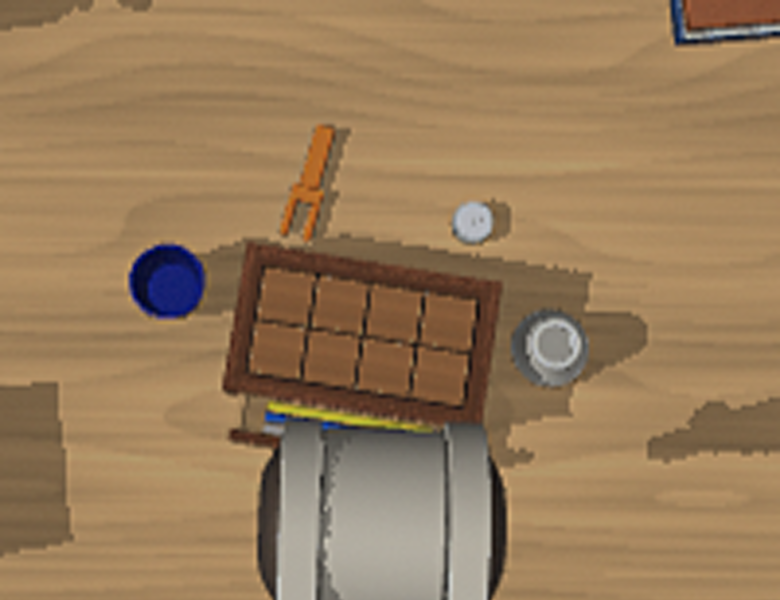

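View pics/side1.png

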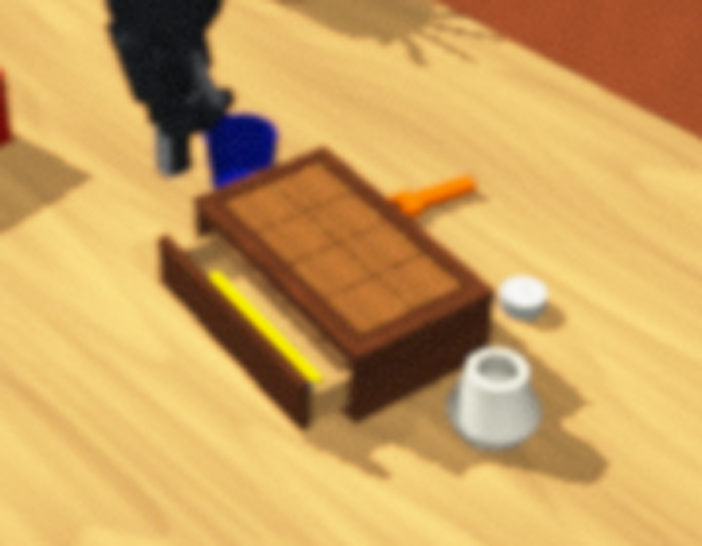

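Both views show the drawer out with yellow candles in it (side crop about 160–320, 240–420). The tiles look level and the neighbouring items have not moved. I'll measure the opening before handing in.

```bash
python3 - <<'E'
from h import *
import pickle
a=pickle.load(open("im0.pkl","rb"));b=pickle.load(open("im1.pkl","rb"))
c,q=np.cos(yaw),np.sin(yaw)
def bx(P): return np.concatenate([(P[...,:2]-C)@np.array([[c,q],[-q,c]]).T,P[...,2:]],-1)*1000
for n in("side","top"):
  for d in(a,b):
    P=bx(cloud(d[n])).reshape(-1,3);m=(P[:,0]<-40)&(P[:,0]>-130)&(abs(P[:,1])<100)&(P[:,2]>25)&(P[:,2]<58)
    print(n,"panel x min",np.percentile(P[m,0],[2,10,50]) if m.any() else None)
  d0,d1=cloud(a[n]),cloud(b[n]);
A=bx(cloud(b["side"])).reshape(-1,3)
for x in(-24,24):
  for y in(-72,-24,24,72):
    m=(abs(A[:,0]-x)<15)&(abs(A[:,1]-y)<15)&(abs(A[:,2]-70)<15);print(x,y,A[m,2].mean().round(2))
D=abs(a["top"]["color"].astype(int)-b["top"]["color"]).max(2)
for nm,(u,v) in dict(votive=(232,212),holder=(332,229),tool=(270,186),tea=(312,197),jar=(455,262),lid=(99,270)).items(): print(nm,D[v-12:v+12,u-12:u+12].max())
from bench import ctrl
s=ctrl.get_state();print(s["contact_force"],abs(s["qvel"]).max(),s["clock"])
ctrl.job_done()
E
```

```text
side panel x min [-70.05113306 -69.29408855 -68.24872899]
side panel x min [-111.21553138 -110.42839773 -106.96395499]
top panel x min [-64.49120791 -64.31744755 -63.69838596]
top panel x min [-105.51909181 -104.03472507  -81.23155639]
-24 -72 69.17
-24 -24 69.54
-24 24 69.31
-24 72 69.43
24 -72 69.28
24 -24 69.41
24 24 69.11
24 72 69.32
votive 11
holder 7
tool 6
tea 6
jar 51
lid 8
[-0.99767388  0.32418357 -0.36779351] 0.017733473759781165 6.3667
the job is handed in; nothing more can be done
```

The catch is the tile at (-24, -24) mm in the box frame. I pressed it right in and the drawer sprang open by itself. I then lifted the hand clear and handed the job in at 6.4 s.

**Finding the catch:** I felt the tiles with closed fingertips. The ones at (-24, +72) and (-24, +24) stopped dead at a TCP height of 77.9 mm, with force peaks of about 54 N and 39 N. The third gave at about 4 N and stopped about 6 mm lower, at 71.6 mm, with 36 N against its stop.

**Checks before handing in:**
- **Drawer:** it is out by about 41 mm, measured in both camera views.
- **Tiles:** all eight read level in depth, at 69.1 to 69.5 mm, so the catch is back flush.
- **Bystanders:** the top-view picture around the votive, holder, tying tool, tealight and larger tub's lid was unchanged.
- **Hand:** the force readings were only noise, so the robot was touching nothing.

**One check disagreed:** the picture around the jar changed by up to 51 grey levels. The arm never went near it, so I took this to be the arm's shadow or reflection, but I did not check further.

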